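# Take the ribbon cassette out of the lab label printer

### The arm

A 6-joint arm with a two-finger parallel gripper is mounted at the origin on the work surface. World frame = base frame: x ahead of the robot, y to its left, z up, the work surface at z = 0. Lengths are in mm, angles in rad, forces in N, time in s.
With the tool pointing down it reaches from about 300 to 750 mm from the base axis. Payload 8.5 kg.
Tool frame: the origin (TCP) lies midway between the tips of the shut fingers; the grasp point (between the pads) lies behind it (manip.hold_point_z is the z of the grasp point in the tool frame, in mm); z points along the fingers, y is the line along which they close (so a half turn about z gives the same grasp; the last joint's range is limited). The gripper opens to 85 mm and grips with 20 to 120 N. Pads are 22 mm wide; open, the fingers measure 114 mm over their backs; the gripper's body (76 mm by 85 mm) begins 54 mm behind the grasp point. The pads swing forward as they close: fully open they stand 13 mm farther back than shut.
Start: joints at [-0.215, 0.381, 1.297, -0, 1.464, -0.215], TCP at [549.982, 0.002, 231.322] pointing down, gripper open.
Joint ranges: [-3.11, 3.11], [-0.89, 2.33], [0.22, 2.48], [-1.42, 4.56], [0.17, 2.85], [-2.88, 2.88]. Speed limits (rad/s): [2.39, 2.39, 3.14, 3.14, 3.14, 3.14].

### API

Orientations are given as a unit quaternion [w, x, y, z].
In Python, from bench import manip gives the robot as it stands.
- The arm moves only by the tool apply_moves, never from a script. Its argument "moves" is a list of rows, each a list of 7 numbers: the turn, a rotation vector about the tool's x, y, z scaled (see below), then the shift along the tool's x, y, z scaled (see below), then the opening, from 0 (shut) to 1 (fully open). In form: [[ax, ay, az, dx, dy, dz, fingers], ...]. A call has 1 to 10 rows; each row is the pose to reach, as a shift and turn from the pose commanded when the call began, along the tool's axes at that moment, turning the shorter way round; what a row does not reach only later rows make up. The controller multiplies each number of a shift by 150 mm and each number of a turn by 180 degrees. A row lasts 1/12 s, in which the tool goes at most 41.7 mm and 7.16 degrees, less where a joint would pass 70% of its speed; a pose out of reach is approached as far as the arm can. A call with a number of a shift or a turn outside -1 to 1 is refused whole. A call with a gripper value outside its range is refused whole. The fingers move at their own pace and stop on an object; "grip_force" is the grip in N (left out, the last holds). Time passes only in rows, so rows that repeat a pose let the fingers close. It gives the time, the measured TCP pose, the force, the opening and the grip force at its end, in the units of the state.
- manip.get_state(): the state, without advancing time (a new reading comes with each control period).
- manip.snapshot(name): name is "scene" or "side" or "wrist"; returns a dict with "img" (420x560x3 uint8, blue, green, red), "depth" (420x560 float32, mm along the optical axis (not along the pixel's ray), 0 where there is no reading), "fovy" (degrees; the focal length in pixels is half the picture's height over the tangent of half this angle, whatever the lens; pixels are square), "cx", "cy" (the principal point, pixels), "extrinsics" (4x4, takes a point from world to camera coordinates); the wrist camera has in their place "hand_eye" (4x4, takes a point from camera to tool coordinates, whose origin is the TCP and whose axes are the flange's). Camera axes: x right, y up, looking along -z (the intrinsics and any distortion apply to the point x, -y, -z); pixel columns grow to the right and rows downward; lengths in mm; the calibration is good to about 2 mm. The wrist camera is an equidistant fisheye: a pixel r from the principal point sees the ray r / f radians off the axis. A picture is of the moment at which its call begins: read the wrist's pose just before it.
- manip.finish_job(): hands the job in; it is judged then, once.
The state is a dict: "t": time; "joint_positions": joint angles; "qd": joint speeds; "effort": joint torques, N m; "ee_pos": TCP position; "tool_rot": TCP orientation; "wrist_force": force on the tool from outside, world axes, zero at the start; "moment": the same for the moment, N m; "width": finger opening in mm; "grip_force": force on a finger pad.
Only numpy, scipy, OpenCV 4.12 (cv2) and the standard library are available. Lean on these libraries where they do the work, as an engineer would, in place of code of your own. Each camera call takes 0.05 s, during which the arm holds its last target. There are 200 camera calls.

### The job

The label printer needs a new ribbon. Slide the roll of labels up off its spindle and set it down, not dropped, lying flat in the blue tray; then squeeze both orange side catches of the ribbon cassette fully in, lift the cassette straight out of its bay without forcing it, and finish while still holding it level and still by its squeezed catches about 10 cm above its bay. Leave the tray, carton, beaker and bottle where they are.

Things in the scene. Friction and masses are not known exactly. Their poses are not given: they have to be found in the camera images.
- printer: White label printer fixed to the bench, 220 x 220 mm, lid folded back beyond +x (to 300 mm from the origin, under 75 mm high). Origin: centre of its underside; front with keys is -x. Open deck 50 mm up, at x -68..86, y -100..80; shell around it 70 mm high. On the deck, 36 mm tall: print head and roller at x -59..-34, y -62..-28, thin pins at (-50, -5), (-52, -78).
- spindle_top (a point): Top centre of the printer's upright black spindle, 20 mm diameter, tip 44 mm above the deck; it stands on a 32 mm wide, 4 mm high flange on which the roll sits.
- roll: Wound roll of white label tape, cut free: a ring 66 mm outside, 25 mm bore, 36 mm high, about 90 g, blue sticker on its side. It starts on the spindle (20 mm thick), 12 mm from the cassette's left catch, so that no finger fits between. Origin: centre of its underside; z is the axis of its bore.
- cassette: Dark ribbon cassette, 86 (x) x 40 (y) x 40 mm, about 145 g, seated in the bay, yaw as the printer's. Origin: centre of underside. An orange catch on the middle of each y side: upright grip face 26 mm wide, 14 to 44 mm above the underside; faces 56 mm apart at rest, 44 squeezed.
- bay (a point): Point of the printer's deck, 50 mm above the bench, where the seated cassette's origin lies; axes as the printer's. Around it curbs 10 mm high locate the cassette (1.5 mm play); at each y side a fixed keeper, 11.5 mm high and 27 to 37 mm from the centre, holds down the hook at the catch's foot until that catch is squeezed in by more than about 3 mm.
- catch_left (a joint): How far the +y catch is squeezed in: 0 at rest, 0.006 m fully in. Spring: about 3 N to start, 8 N fully in. It springs out when let go.
- catch_right (a joint): The same for the -y catch.
- catch_left_pad (a point): Centre of the grip face of the +y catch, 29 mm above the cassette's underside, 28 mm from its centre at rest.
- catch_right_pad (a point): Centre of the grip face of the -y catch, likewise.
- tray: Blue open tray lying loose on the bench, about 0.5 kg, 180 (x) x 140 (y) x 22 mm high, walls and floor 4 mm thick. Origin: centre of its underside. It is on the left or the right of the printer.
- carton: Cardboard carton of the new ribbon, 110 x 75 x 55 mm, on the bench. Origin: centre of its underside. To be left alone.
- beaker: Empty glass beaker, 80 mm diameter, 115 mm high, on the bench. Origin: centre of its underside. To be left alone.
- reagent: Amber glass bottle with a black cap, 70 mm diameter, 150 mm high, on the bench. Origin: centre of its underside. To be left alone.
There are look-alikes about, which are no part of the job. Of the things that look like the tray, take the one that is farthest from the robot's base at the start.

How it is judged (in metres and radians):
On the way, in this order (a step that is already met when the one before it is completed fails the run):
1. the roll is lifted off the spindle while the cassette is still seated (z of roll in the frame of spindle_top above 0.002 m and z of cassette in the frame of bay below 0.004 m), for 0.1 s.
2. the roll lies flat in the tray, let go, with the cassette still seated (horizontal distance between roll and tray below 0.08 m and z of roll in the frame of tray below 0.007 m and angle between roll's own z axis and vertical below 0.1 rad and contact force between roll and the fingers below 0.05 N and linear speed of roll below 0.02 m/s and z of cassette in the frame of bay below 0.004 m), for 0.2 s.
3. both catches are squeezed fully in by the fingers while the cassette is still seated (value of joint each of catch_left, catch_right above 0.0045 m and contact force between cassette and the fingers above 2 N and z of cassette in the frame of bay below 0.004 m), for 0.1 s.
At the end, for the whole second after the job is handed in: The cassette hangs still and level (0.15 rad) in the fingers, both catches at least 4.5 mm in, clear of the printer, its underside 70 to 140 mm above its seat and within 40 mm of straight above it; the roll lies flat, still and let go on the tray floor (z of cassette in the frame of bay between 0.07 and 0.14 m and horizontal distance between cassette and bay below 0.04 m and angle between cassette's own z axis and vertical below 0.15 rad and linear speed of each of cassette, roll below 0.02 m/s and value of joint each of catch_left, catch_right above 0.0045 m and contact force between cassette and the fingers above 2 N and contact force between cassette and printer below 0.05 N and horizontal distance between roll and tray below 0.08 m and z of roll in the frame of tray below 0.007 m and angle between roll's own z axis and vertical below 0.1 rad and contact force between roll and the arm below 0.05 N); the arm keeps its last pose, push and grip.
It fails at once if the cassette is forced out past its catches ((z of cassette in the frame of bay between 0.003 and 0.012 m and value of joint any of catch_left, catch_right below 0.002 m) or contact force between cassette and printer above 60 N).
It fails at once if the roll is dropped (linear speed of roll above 0.6 m/s and contact force between roll and the fingers below 0.05 N).
It fails at once if the tray, carton, beaker or bottle is pushed away (distance of tray from where it was at the start of the episode above 0.03 m or distance of any of carton, beaker, reagent from where it was at the start of the episode above 0.02 m).
It also fails if it takes over 51 s, if anything falls off the work surface, if the arm or the gripper's body presses on something with over 40 N, if the wrist force passes 120 N, or if a joint passes its speed limit or range.

## Working session

There is one attempt and no reset: what is moved stays moved. The work goes in short steps, Python scripts to look and compute and a tool call to move; the robot and the scene stay as the last step left them, time stands still between calls to the robot, and variables do not carry over. Pictures are saved under pics/ and viewed, at most 10 in all, crops included, and the job is handed in when it is done.

Besides the shell and the picture viewer there is one more tool, called after "Request:" as a command line: name --pt "numbers of a row" for each row, then --argument value for the rest. apply_moves: Moves the arm, as the interface text tells. Its arguments: {"type":"object","properties":{"moves":{"type":"array","items":{"type":"array","items":{"type":"number","minimum":-1,"maximum":1}}},"grip_force":{"type":"number"}},"required":["moves"]}

```bash
mkdir -p pics; ls; cat > h.py <<'E'
import numpy as np, cv2, pickle
from scipy.spatial.transform import Rotation as R
from bench import manip
def world(s):
    """per pixel world points for a pinhole camera"""
    h,w=s['depth'].shape; f=h/2/np.tan(np.radians(s['fovy'])/2)
    v,u=np.mgrid[:h,:w]; d=s['depth']
    c=np.stack([(u-s['cx'])/f*d,-(v-s['cy'])/f*d,-d,np.ones_like(d)],-1)
    return (c@np.linalg.inv(s['extrinsics']).T)[...,:3]
E
python3 - <<'E'
from h import *
print(manip.get_state(), manip.hold_point_z)
for n in('scene','side'):
    s=manip.snapshot(n); pickle.dump(s,open(n+'.pkl','wb')); cv2.imwrite(f'pics/{n}0.png',s['img'])
    print({k:v for k,v in s.items() if k not in('img','depth')})
E
```

```text
pics
{'t': 0.0, 'joint_positions': array([-2.15292512e-01,  3.81197878e-01,  1.29824562e+00, -2.18203796e-06,
        1.46364043e+00, -2.15314129e-01]), 'qd': array([ 0.00038908,  0.00025376, -0.00104452, -0.00028474, -0.000534  ,
        0.00012999]), 'effort': array([-1.00240642e-03, -4.48466885e+01, -2.31285810e+01, -2.87182611e-04,
        4.73836102e-03,  1.77242771e-05]), 'ee_pos': array([5.49702269e+02, 6.63197543e-02, 2.30715892e+02]), 'tool_rot': array([-6.27130424e-04,  7.07098859e-01,  7.07114311e-01, -4.03343241e-04]), 'wrist_force': array([ 0.28234327, -0.01852324,  0.70873907]), 'moment': array([ 0.02312463, -0.02454589, -0.00117168]), 'grip_force': 0.0, 'width': 85.30765625720913} -18.700000000000003
{'fovy': 49.236894854323964, 'cx': 282.0150984864036, 'cy': 203.61460398634102, 'extrinsics': array([[-6.14665699e-01,  7.88681243e-01, -1.29605592e-02,
         2.70554980e+02],
       [-6.32559365e-01, -4.83041661e-01,  6.05424978e-01,
         2.38172805e+02],
       [ 4.71226834e-01,  3.80332290e-01,  7.95796846e-01,
        -1.47254010e+03],
       [ 0.00000000e+00,  0.00000000e+00,  0.00000000e+00,
         1.00000000e+00]])}
{'fovy': 42.40326568589321, 'cx': 278.2229361287518, 'cy': 206.92390256276983, 'extrinsics': array([[ 9.96447208e-01, -8.36562663e-02,  9.72577881e-03,
        -4.46561443e+02],
       [ 4.27685607e-02,  6.02114167e-01,  7.97263683e-01,
        -9.52905812e+01],
       [-7.25521322e-02, -7.94015213e-01,  6.03552839e-01,
        -1.63296235e+03],
       [ 0.00000000e+00,  0.00000000e+00,  0.00000000e+00,
         1.00000000e+00]])}
```

View pics/scene0.png

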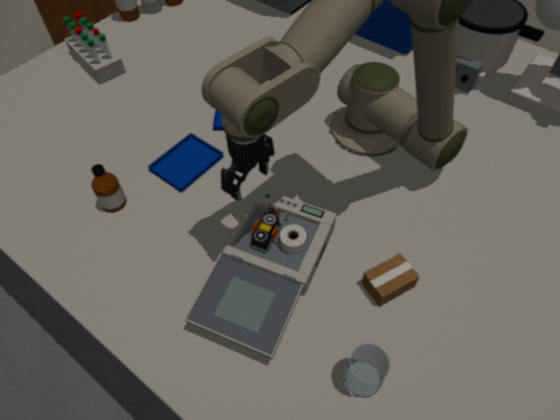

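View pics/side0.png

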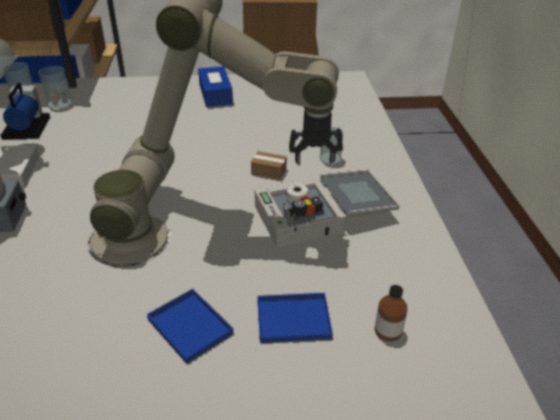

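The scene picture shows the printer with the roll at about (293,238) and the cassette at (266,230). The side picture shows two blue trays, at (190,323) and (293,316); the second is farther from the base, next to the bottle (391,312).

```bash
python3 - <<'E'
from h import *
for n in('scene','side'):
    s=pickle.load(open(n+'.pkl','rb')); P=world(s); img=s['img']; hsv=cv2.cvtColor(img,cv2.COLOR_BGR2HSV)
    print(n,'table z',np.median(P[...,2][(s['depth']>0)&(abs(P[...,2])<15)]))
    V=s['depth']>0
    blue=((hsv[...,0]>105)&(hsv[...,0]<130)&(hsv[...,1]>150)&V&(abs(P[...,2]-11)<20)).astype(np.uint8)
    k,l,st,c=cv2.connectedComponentsWithStats(blue)
    for i in range(1,k):
        if st[i,4]>300:
            q=P[l==i]; r=cv2.minAreaRect(q[:,:2].astype(np.float32)); print(' blue',st[i],r,np.percentile(q[:,2],[5,50,95]))
    reg=V&(P[...,0]>400)&(P[...,0]<950)&(abs(P[...,1])<250)
    # shell top
    m=reg&(abs(P[...,2]-70)<4)&(hsv[...,1]<60)
    q=P[m][:,:2].astype(np.float32); print(' shell',len(q),q.min(0),q.max(0))
    # tall white = roll top
    a=(img.min(-1)>130)&reg&(P[...,2]>82)&(P[...,2]<100)
    k,l,st,c=cv2.connectedComponentsWithStats(a.astype(np.uint8))
    for i in range(1,k):
        if st[i,4]>60: q=P[l==i]; print(' rolltop',st[i],q.mean(0),cv2.minEnclosingCircle(q[:,:2].astype(np.float32)))
    o=(hsv[...,0]>3)&(hsv[...,0]<20)&(hsv[...,1]>150)&(hsv[...,2]>110)&reg&(P[...,2]>50)&(P[...,2]<110)
    k,l,st,c=cv2.connectedComponentsWithStats(o.astype(np.uint8))
    for i in range(1,k):
        if st[i,4]>3: q=P[l==i]; print(' orange',st[i],q.mean(0),q.min(0),q.max(0))
    x0,y0,x1,y1=(180,180,350,360) if n=='scene' else (240,165,410,255)
    cv2.imwrite(f'pics/{n}c.png',cv2.resize(img[y0:y1,x0:x1],None,fx=3.3,fy=3.3,interpolation=cv2.INTER_CUBIC))
E
```

```text
scene table z 1.7622836362310181
 blue [ 149  134   74   58 2185] ((457.06341552734375, -351.50140380859375), (144.75466918945312, 181.39878845214844), 89.38053131103516) [ 2.70428368  6.89935674 22.45894969]
 shell 3791 [400.0132  -75.36685] [820.7517  229.32971]
 rolltop [281 226   9  17  76] [523.37579517  73.74079736  91.5304307 ] ((521.5128784179688, 80.48475646972656), 24.1347599029541)
 rolltop [288 229  18  16  95] [511.46703159 109.99121117  91.71508805] ((514.1514282226562, 101.33341979980469), 26.5041446685791)
side table z 2.1387604219389686
 blue [ 16  57  47  25 508] ((-580.4634399414062, 1321.063720703125), (194.03057861328125, 330.7381591796875), 30.561248779296875) [14.64810887 21.10439105 26.2500604 ]
 blue [ 149  291   83   71 3065] ((194.5997314453125, -357.0916442871094), (140.7587432861328, 185.39849853515625), 36.2734489440918) [ 2.45711134  6.45582096 21.4861234 ]
 blue [ 259  294   72   47 2933] ((457.2427062988281, -352.8700256347656), (147.04165649414062, 174.7559051513672), 89.4779281616211) [ 2.1489443   6.29898996 20.31803535]
 shell 1728 [400.03946 -83.21068] [822.77856 230.4862 ]
 rolltop [287 183  21  14 173] [513.27487763  91.21876659  92.04067462] ((513.7188720703125, 93.70423126220703), 37.62627410888672)
```

View pics/scenec.png

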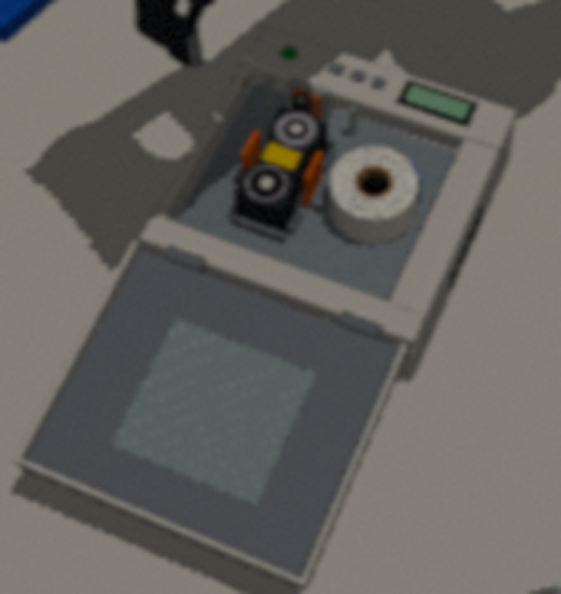

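The crop shows the roll with its bore at (375,180), and the cassette with orange catches at (250,150) and (312,175). I'll use the wrist camera next to refine the printer's yaw.

```bash
cat >> h.py <<'E'
def wrist():
    st=manip.get_state(); s=manip.snapshot('wrist')
    h,w=s['depth'].shape; f=h/2/np.tan(np.radians(s['fovy'])/2)
    v,u=np.mgrid[:h,:w]; a=u-s['cx']; b=v-s['cy']; r=np.hypot(a,b)+1e-9; th=r/f
    d=s['depth']; t=np.tan(np.minimum(th,1.5))*d
    c=np.stack([a/r*t,-b/r*t,-d],-1)
    H=s['hand_eye']; p=c@H[:3,:3].T+H[:3,3]
    q=np.array(st['tool_rot']); W=p@R.from_quat(q[[1,2,3,0]]).as_matrix().T+st['ee_pos']
    return st,s,W
def topdown(P,V,img,x0,x1,y0,y1,zmin=-20,zmax=130,res=1.0):
    """height + colour map, rows = -x (x up), cols = -y"""
    m=V&(P[...,0]>x0)&(P[...,0]<x1)&(P[...,1]>y0)&(P[...,1]<y1)&(P[...,2]>zmin)&(P[...,2]<zmax)
    q=P[m]; c=img[m]; o=np.argsort(q[:,2]); q=q[o]; c=c[o]
    I=np.zeros((int((x1-x0)/res),int((y1-y0)/res),3),np.uint8); Z=np.full(I.shape[:2],-99.)
    r=((x1-q[:,0])/res).astype(int).clip(0,I.shape[0]-1); k=((y1-q[:,1])/res).astype(int).clip(0,I.shape[1]-1)
    I[r,k]=c; Z[r,k]=q[:,2]; return I,Z
E
python3 - <<'E'
from h import *
st,s,W=wrist(); V=s['depth']>0; pickle.dump((st,s,W),open('w0.pkl','wb'))
print(s['fovy'],s['cx'],s['cy'],s['hand_eye'],st['t'])
I,Z=topdown(W,V,s['img'],380,720,-120,220)
I=cv2.dilate(I,np.ones((2,2)))
cv2.imwrite('pics/w0.png',np.hstack([cv2.resize(s['img'],(453,340)),I]))
img=s['img']; hsv=cv2.cvtColor(img,cv2.COLOR_BGR2HSV)
o=(hsv[...,0]>3)&(hsv[...,0]<18)&(hsv[...,1]>150)&(hsv[...,2]>70)&V&(W[...,2]>50)&(W[...,2]<110)
k,l,ss,c=cv2.connectedComponentsWithStats(o.astype(np.uint8))
for i in range(1,k):
    if ss[i,4]>15: q=W[l==i]; print(' orange',ss[i],q.mean(0).round(1),q.min(0).round(1),q.max(0).round(1))
m=V&(abs(W[...,0]-514)<36)&(abs(W[...,1]-91)<36)&(W[...,2]>84)&(W[...,2]<97); q=W[m]
print('roll',len(q),cv2.minEnclosingCircle(q[:,:2].astype(np.float32)),np.median(q[:,2]))
for lo,hi in((45,58),(66,74)):
    m=V&(W[...,2]>lo)&(W[...,2]<hi)&(W[...,0]>400)&(W[...,0]<800)&(W[...,1]>-100)&(W[...,1]<200); print(lo,m.sum(),np.median(W[m][:,2]))
E
```

```text
65.70646984690485 280.1577323926235 211.1629575871156 [[-7.38261415e-05  9.56969669e-01  2.90187953e-01  7.35891677e+01]
 [ 9.99999990e-01  1.06455057e-04 -9.66550120e-05  1.24852863e-01]
 [-1.23387890e-04  2.90187943e-01 -9.56969667e-01 -1.42192160e+02]
 [ 0.00000000e+00  0.00000000e+00  0.00000000e+00  1.00000000e+00]] 0.1
 orange [248 136  29  12 169] [534.2  51.4  91.9] [521.9  46.5  77.1] [546.2  55.7  95.4]
 orange [200 185   5  10  34] [476.7   6.9  82.2] [474.6   2.2  77.8] [478.6  11.2  84.1]
 orange [263 184  28  20 373] [546.5   2.1  81.1] [533.9  -3.5  60. ] [558.6  13.2  95.7]
roll 4145 ((519.0072021484375, 87.71133422851562), 41.87150192260742) 89.58774873278068
45 25358 50.87159492445875
66 22112 68.77480526751259
```

View pics/w0.png

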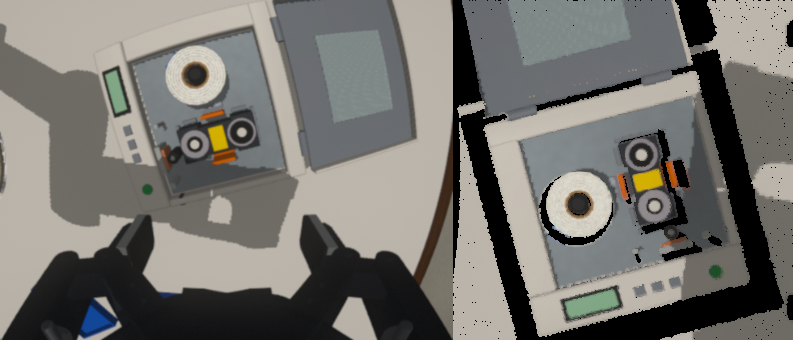

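The wrist view and the height map show the whole deck: roll bore at map (578,204), cassette at (648,180), and yaw about +0.24. Next I'll fit these exactly.

```bash
python3 - <<'E'
from h import *
st,s,W=pickle.load(open('w0.pkl','rb')); V=s['depth']>0; img=s['img']; hsv=cv2.cvtColor(img,cv2.COLOR_BGR2HSV)
near=V&(W[...,0]>400)&(W[...,0]<700)&(W[...,1]>-110)&(W[...,1]<180)
def big(m):
    k,l,ss,c=cv2.connectedComponentsWithStats(cv2.morphologyEx(m.astype(np.uint8),cv2.MORPH_OPEN,np.ones((3,3)))); i=1+np.argmax(ss[1:,4]); return W[l==i]
q=big(near&(W[...,2]>46)&(W[...,2]<58)); r=cv2.minAreaRect(q[:,:2].astype(np.float32)); print('deck',r)
# roll: top ring circle fit
m=near&(W[...,2]>86)&(W[...,2]<94)&(np.hypot(W[...,0]-516,W[...,1]-92)<45)&(hsv[...,1]<60)&(hsv[...,2]>110)
q=big(m); c,rad=cv2.minEnclosingCircle(q[:,:2].astype(np.float32)); print('roll',c,rad,q[:,:2].mean(0),np.median(q[:,2]))
for a in (0.22,0.24,0.26):
    ex=np.array([np.cos(a),np.sin(a)]);ey=np.array([-ex[1],ex[0]])
    # deck borders: percentile of inner shell edges (deck coords)
    d=big(near&(W[...,2]>46)&(W[...,2]<58))[:,:2]; print(a,'deck u,v',np.percentile(d@ex,[.3,99.7]),np.percentile(d@ey,[.3,99.7]))
m=near&(W[...,2]>84)&(W[...,2]<97)&(np.hypot(W[...,0]-541,W[...,1]-27)<52)&((hsv[...,0]>18)|(hsv[...,1]<90))
q=big(m); print('cass',cv2.minAreaRect(q[:,:2].astype(np.float32)),np.median(q[:,2]))
o=near&(hsv[...,0]>3)&(hsv[...,0]<18)&(hsv[...,1]>150)&(hsv[...,2]>70)&(W[...,2]>90)&(W[...,2]<98)
k,l,ss,c=cv2.connectedComponentsWithStats(o.astype(np.uint8))
for i in range(1,k):
    if ss[i,4]>15: q=W[l==i]; print('catch top',cv2.minAreaRect(q[:,:2].astype(np.float32)),q.mean(0))
E
```

```text
deck ((527.2265014648438, 48.218040466308594), (156.18746948242188, 182.6367645263672), 14.527681350708008)
roll (515.680419921875, 94.58111572265625) 33.21272659301758 [516.57771702  94.1351706 ] 89.54758384967579
0.22 deck u,v [445.8262418 603.9697934] [-159.53255407   24.17210612]
0.24 deck u,v [445.74863012 601.32741523] [-169.19133033   12.64038533]
0.26 deck u,v [444.64453128 599.59836803] [-179.57026073    1.82746855]
cass ((539.9628295898438, 25.346303939819336), (86.08333587646484, 40.20222473144531), 14.895428657531738) 90.06830712354014
catch top ((533.9307861328125, 50.75880432128906), (25.32999610900879, 3.966765880584717), 14.567987442016602) [534.08295026  50.92077799  93.4561577 ]
catch top ((546.6522827148438, 0.3465385437011719), (25.03023910522461, 3.7980244159698486), 14.155599594116211) [546.36655846   0.66274828  93.11250719]
```

Request:
apply_moves --pt "0 0 -0.04 0.21 -0.076 0.0 1" --pt "0 0 -0.0812 0.42 -0.153 0.1 1" --pt "0 0 -0.0812 0.631 -0.229 0.209 1" --pt "0 0 -0.0812 0.631 -0.229 0.35 1" --pt "0 0 -0.0812 0.631 -0.229 0.475 1" --pt "0 0 -0.0812 0.631 -0.229 0.475 1" --grip_force 25

```text
t: 0.65
ee_pos: [513.7, 95.2, 156.9]
tool_rot: [-0.003, 0.611, 0.792, -0.002]
wrist_force: [-0.3, -0.3, -1.6]
width: 85.8
grip_force: 0.0
```

```bash
python3 - <<'E'
from h import *
st,s,W=wrist(); print(st['ee_pos'],st['tool_rot'],st['qd'].round(3)); print(manip.get_state()['ee_pos'])
V=s['depth']>0; hsv=cv2.cvtColor(s['img'],cv2.COLOR_BGR2HSV)
m=V&(W[...,2]>84)&(W[...,2]<94)&(np.hypot(W[...,0]-516,W[...,1]-94)<40)&(hsv[...,1]<60)&(hsv[...,2]>110)
q=W[m]; print(len(q),cv2.minEnclosingCircle(q[:,:2].astype(np.float32)),np.median(q[:,2]))
E
```

```text
[513.72882709  95.23502947 156.89888463] [-0.00268594  0.61100233  0.79162188 -0.00193173] [-0.017 -0.034 -0.08  -0.     0.082 -0.   ]
[514.80429718  94.819178   158.87627457]
5209 ((515.7592163085938, 94.72489166259766), 32.80546188354492) 89.61903079055018
```

Request:
apply_moves --pt "0 0 0 0 0 0.15 1" --pt "0 0 0 0 0 0.3 1" --pt "0 0 0 0 0 0.45 1" --pt "0 0 0 0 0 0.57 1" --pt "0 0 0 0 0 0.64 1" --pt "0 0 0 0 0 0.687 1" --pt "0 0 0 0 0 0.687 1" --pt "0 0 0 0 0 0.687 1"

```text
t: 1.37
ee_pos: [516.3, 94.4, 57.9]
tool_rot: [0.001, 0.612, 0.791, 0.0]
wrist_force: [-0.3, -0.5, -0.0]
width: 85.2
grip_force: 0.0
```

Request:
apply_moves --pt "0 0 0 0 0 0 0.8" --pt "0 0 0 0 0 0 0.7" --pt "0 0 0 0 0 0 0.6" --pt "0 0 0 0 0 0 0.5" --pt "0 0 0 0 0 0 0.5" --pt "0 0 0 0 0 0 0.5" --pt "0 0 0 0 0 0 0.5"

```text
t: 1.95
ee_pos: [516.2, 94.6, 58.4]
tool_rot: [0.001, 0.611, 0.791, 0.001]
wrist_force: [-0.9, 0.3, 4.5]
width: 66.0
grip_force: 26.8
```

Request:
apply_moves --pt "0 0 0 0 0 -0.03 0.5" --pt "0 0 0 0 0 -0.08 0.5" --pt "0 0 0 0 0 -0.16 0.5" --pt "0 0 0 0 0 -0.25 0.5" --pt "0 0 0 0 0 -0.34 0.5" --pt "0 0 0 0 0 -0.44 0.5" --pt "0 0 0 0 0 -0.54 0.5" --pt "0 0 0 0 0 -0.63 0.5" --pt "0 0 0 0 0 -0.7 0.5" --pt "0 0 0 0 0 -0.7 0.5"

```text
t: 2.78
ee_pos: [516.5, 94.7, 164.8]
tool_rot: [0.002, 0.611, 0.791, 0.001]
wrist_force: [-0.3, -0.2, -1.1]
width: 66.3
grip_force: 28.2
```

```bash
python3 - <<'E'
from h import *
st,s,W=wrist(); print(st['ee_pos'],st['tool_rot'],st['width'],st['grip_force'],st['wrist_force'])
V=s['depth']>0
cv2.imwrite('pics/w1.png',s['img'])
h=V&(abs(W[...,2]-190)<60)&(np.hypot(W[...,0]-516,W[...,1]-94)<40)&(s['img'].min(-1)>110)
print(np.percentile(W[h][:,2],[5,50,95]))
E
```

```text
[516.50844783  94.6737776  164.78106291] [0.00192535 0.61135618 0.79135204 0.00136504] 66.25758199700954 28.178671756759286 [-0.29030254 -0.186472   -1.14267904]
[180.0127872  195.80463146 196.80524716]
```

View pics/w1.png

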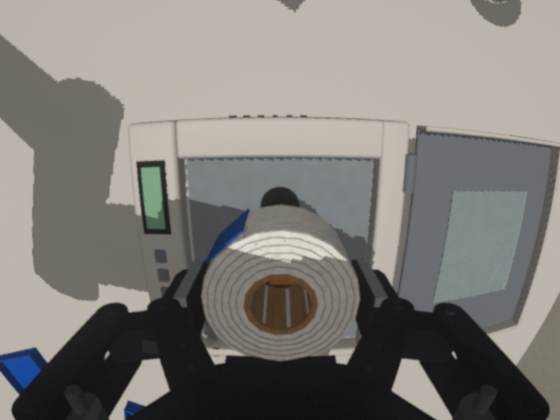

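The roll is held (opening 66 mm) and is clear of the spindle, whose black tip shows at (280,200). Carrying it to the tray.

Request:
apply_moves --pt "0 0 0 -0.05 -0.02 0 0.5" --pt "0 0 0 -0.15 -0.06 0 0.5" --pt "0 0 0 -0.28 -0.113 0 0.5" --pt "0 0 0 -0.42 -0.17 0 0.5" --pt "0 0 0 -0.56 -0.227 0 0.5" --pt "0 0 0 -0.7 -0.284 0 0.5" --pt "0 0 0 -0.84 -0.34 0 0.5" --pt "0 0 0 -0.98 -0.397 0 0.5"

```text
t: 3.5
ee_pos: [494.2, -64.0, 161.2]
tool_rot: [-0.001, 0.611, 0.791, -0.0]
wrist_force: [0.2, 0.5, -0.1]
width: 66.1
grip_force: 28.2
```

Request:
apply_moves --pt "0 0 0 -0.14 -0.057 0 0.5" --pt "0 0 0 -0.28 -0.113 0 0.5" --pt "0 0 0 -0.42 -0.17 0 0.5" --pt "0 0 0 -0.56 -0.227 0 0.5" --pt "0 0 0 -0.7 -0.284 0 0.5" --pt "0 0 0 -0.84 -0.34 0 0.5" --pt "0 0 0 -0.98 -0.397 0 0.5"

```text
t: 4.08
ee_pos: [473.6, -221.2, 161.2]
tool_rot: [-0.001, 0.612, 0.791, -0.0]
wrist_force: [0.2, 0.3, -1.7]
width: 66.1
grip_force: 28.2
```

Request:
apply_moves --pt "0 0 0 -0.14 -0.057 0 0.5" --pt "0 0 0 -0.28 -0.113 0 0.5" --pt "0 0 0 -0.42 -0.17 0 0.5" --pt "0 0 0 -0.55 -0.223 0 0.5" --pt "0 0 0 -0.67 -0.272 0 0.5" --pt "0 0 0 -0.76 -0.31 0 0.5" --pt "0 0 0 -0.823 -0.335 0 0.5" --pt "0 0 0 -0.823 -0.335 0 0.5" --pt "0 0 0 -0.823 -0.335 0 0.5" --pt "0 0 0 -0.823 -0.335 0 0.5"

```text
t: 4.92
ee_pos: [457.2, -351.1, 161.9]
tool_rot: [-0.0, 0.611, 0.792, 0.0]
wrist_force: [-0.3, -0.1, -1.0]
width: 66.2
grip_force: 28.2
```

```bash
python3 - <<'E'
from h import *
st,s,W=wrist(); print(st['t'],st['ee_pos'],st['tool_rot'],st['width'],st['grip_force'],st['joint_positions'].round(2))
V=s['depth']>0; hsv=cv2.cvtColor(s['img'],cv2.COLOR_BGR2HSV)
b=V&(hsv[...,0]>105)&(hsv[...,0]<130)&(hsv[...,1]>150)&(W[...,2]<35)&(W[...,0]>330)
k,l,ss,c=cv2.connectedComponentsWithStats(b.astype(np.uint8))
for i in range(1,k):
    if ss[i,4]>300: q=W[l==i]; print(ss[i],cv2.minAreaRect(q[:,:2].astype(np.float32)),np.percentile(q[:,2],[2,25,50,75,98]))
cv2.imwrite('pics/w2.png',s['img'])
h=V&(W[...,2]>185)&(W[...,2]<203)&(np.hypot(*(W[...,:2]-st['ee_pos'][:2]).transpose(2,0,1))<40)&(s['img'].min(-1)>90)
q=W[h]; c=q.mean(0); n=np.linalg.svd(q-c,full_matrices=False)[2][2]; print('roll top',len(q),c,n)
E
```

```text
4.9167 [ 457.15168327 -351.08317025  161.8778401 ] [-3.63899390e-04  6.11145851e-01  7.91517901e-01  1.71438351e-04] 66.22603091770688 28.18142152391374 [-0.86  0.48  1.34  0.    1.32 -1.12]
[  176   102   219   157 19593] ((458.59942626953125, -352.1789245605469), (137.75982666015625, 177.66366577148438), 89.54972076416016) [ 2.19198377  3.21051361  3.74016301  4.36246517 21.88087721]
roll top 13493 [ 455.82940472 -345.19833661  192.81679905] [7.50026843e-05 1.66005262e-02 9.99862199e-01]
```

View pics/w2.png

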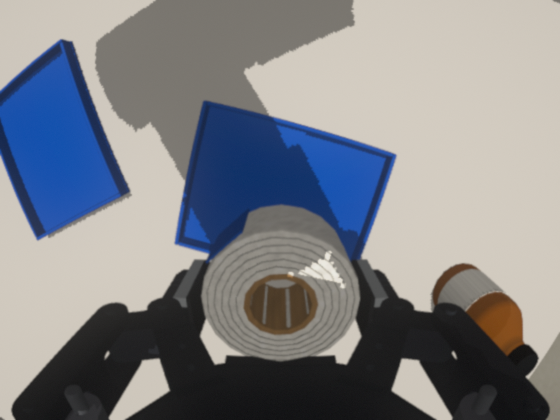

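Request:
apply_moves --pt "0 0 0 0 0 0.05 0.5" --pt "0 0 0 0 0 0.15 0.5" --pt "0 0 0 0 0 0.27 0.5" --pt "0 0 0 0 0 0.4 0.5" --pt "0 0 0 0 0 0.53 0.5" --pt "0 0 0 0 0 0.66 0.5" --pt "0 0 0 0 0 0.77 0.5" --pt "0 0 0 0 0 0.84 0.5" --pt "0 0 0 0 0 0.867 0.5" --pt "0 0 0 0 0 0.867 0.5"

```text
t: 5.8
ee_pos: [457.0, -351.5, 31.3]
tool_rot: [-0.001, 0.611, 0.791, 0.0]
wrist_force: [0.4, 0.7, -0.1]
width: 66.0
grip_force: 28.2
```

Request:
apply_moves --pt "0 0 0 0 0 0.03 0.5" --pt "0 0 0 0 0 0.06 0.5" --pt "0 0 0 0 0 0.09 0.5" --pt "0 0 0 0 0 0.115 0.5" --pt "0 0 0 0 0 0.13 0.5" --pt "0 0 0 0 0 0.14 0.5" --pt "0 0 0 0 0 0.15 0.5" --pt "0 0 0 0 0 0.16 0.5" --pt "0 0 0 0 0 0.165 0.5" --pt "0 0 0 0 0 0.165 0.5"

```text
t: 6.63
ee_pos: [457.2, -352.1, 8.4]
tool_rot: [0.0, 0.611, 0.791, -0.0]
wrist_force: [-3.2, 2.2, 9.9]
width: 65.9
grip_force: 29.0
```

Contact at the tray floor (about 10 N), so I'll release slowly.

Request:
apply_moves --pt "0 0 0 0 0 0 0.8" --pt "0 0 0 0 0 0 0.85" --pt "0 0 0 0 0 0 0.9" --pt "0 0 0 0 0 0 1" --pt "0 0 0 0 0 0 1" --pt "0 0 0 0 0 0 1" --pt "0 0 0 0 0 0 1"

```text
t: 7.22
ee_pos: [457.1, -352.0, 7.1]
tool_rot: [-0.0, 0.611, 0.791, 0.0]
wrist_force: [-0.4, -0.2, -0.2]
width: 85.4
grip_force: 0.0
```

Request:
apply_moves --pt "0 0 0 0 0 -0.05 1" --pt "0 0 0 0 0 -0.15 1" --pt "0 0 0 0 0 -0.25 1" --pt "0 0 0 0 0 -0.4 1" --pt "0 0 0 0 0 -0.6 1" --pt "0 0 0 0 0 -0.8 1" --pt "0 0 0 0 0 -1 1" --pt "0 0 0 0 0 -1 1" --pt "0 0 0 0 0 -1 1"

```text
t: 7.97
ee_pos: [457.5, -352.4, 159.2]
tool_rot: [0.002, 0.611, 0.791, -0.0]
wrist_force: [0.2, 0.8, -1.6]
width: 85.5
grip_force: 0.0
```

```bash
python3 - <<'E'
from h import *
st,s,W=wrist(); print(st['t'],st['ee_pos'],st['width'],st['grip_force'])
V=s['depth']>0; hsv=cv2.cvtColor(s['img'],cv2.COLOR_BGR2HSV)
h=V&(W[...,2]>30)&(W[...,2]<60)&(np.hypot(W[...,0]-457,W[...,1]+352)<50)&(hsv[...,1]<80)&(s['img'].min(-1)>80)
q=W[h]; q=q[abs(q[:,2]-np.percentile(q[:,2],80))<3];c=q.mean(0); n=np.linalg.svd(q-c,full_matrices=False)[2][2]; print('roll top',len(q),c,n,cv2.minEnclosingCircle(q[:,:2].astype(np.float32)))
b=V&(hsv[...,0]>105)&(hsv[...,0]<130)&(hsv[...,1]>150)&(W[...,2]<35)&(W[...,0]>330)
q=W[b];print(cv2.minAreaRect(q[:,:2].astype(np.float32)))
E
```

```text
7.9667 [ 457.45564123 -352.37666983  159.17959443] 85.49788815790271 0.0
roll top 3598 [ 456.91250476 -350.90521331   39.66801742] [-0.00251546  0.0033879   0.9999911 ] ((457.2875671386719, -352.0488586425781), 32.86785125732422)
((458.68975830078125, -352.374267578125), (138.09632873535156, 177.82659912109375), 89.46046447753906)
```

Request:
apply_moves --pt "0 0 0 0.08 0.041 -0.03 1" --pt "0 0 0 0.2 0.102 -0.1 1" --pt "0 0 0 0.33 0.169 -0.2 1" --pt "0 0 0 0.46 0.235 -0.2 1" --pt "0 0 0 0.59 0.301 -0.2 1" --pt "0 0 0 0.72 0.368 -0.2 1" --pt "0 0 0 0.85 0.434 -0.2 1" --pt "0 0 0 0.98 0.5 -0.2 1"

```text
t: 8.68
ee_pos: [492.2, -188.6, 186.3]
tool_rot: [-0.001, 0.611, 0.791, -0.0]
wrist_force: [0.6, 0.5, -0.9]
width: 85.5
grip_force: 0.0
```

Request:
apply_moves --pt "0 0 0 0.13 0.067 0 1" --pt "0 0 0 0.26 0.134 0 1" --pt "0 0 0 0.39 0.2 0 1" --pt "0 0 0 0.52 0.267 0 1" --pt "0 0 0 0.65 0.333 0 1" --pt "0 0 0 0.76 0.39 0 1" --pt "0 0 0 0.85 0.435 0 1" --pt "0 0 0 0.9 0.46 0 1" --pt "0 0 0 0.9 0.46 0 1"

```text
t: 9.43
ee_pos: [524.9, -40.9, 186.6]
tool_rot: [-0.001, 0.611, 0.792, -0.0]
wrist_force: [-0.5, -0.2, 0.0]
width: 85.5
grip_force: 0.0
```

Request:
apply_moves --pt "0 0 0.03 0.05 0.03 0 1" --pt "0 0 0.07 0.12 0.06 0 1" --pt "0 0 0.11 0.2 0.1 0 1" --pt "0 0 0.15 0.28 0.14 0 1" --pt "0 0 0.19 0.35 0.18 0 1" --pt "0 0 0.23 0.416 0.212 0 1" --pt "0 0 0.26 0.416 0.212 0 1" --pt "0 0 0.28 0.416 0.212 0 1" --pt "0 0 0.28 0.416 0.212 0 1"

```text
t: 10.18
ee_pos: [540.0, 25.2, 186.8]
tool_rot: [-0.0, 0.891, 0.455, -0.0]
wrist_force: [-0.3, -0.8, 1.2]
width: 85.2
grip_force: 0.0
```

Request:
apply_moves --pt "0 0 0.03 0 0 0 1" --pt "0 0 0.065 0 0 0 1" --pt "0 0 0.1 0 0 0 1" --pt "0 0 0.135 0 0 0 1" --pt "0 0 0.17 0 0 0 1" --pt "0 0 0.2 0 0 0 1" --pt "0 0 0.22 0 0 0 1" --pt "0 0 0.22 0 0 0 1" --pt "0 0 0.22 0 0 0 1" --pt "0 0 0.22 0 0 0 1"

```text
t: 11.02
ee_pos: [540.2, 25.3, 187.1]
tool_rot: [0.0, 0.992, 0.128, -0.0]
wrist_force: [0.3, -0.2, -0.6]
width: 85.3
grip_force: 0.0
```

```bash
python3 - <<'E'
from h import *
st,s,W=wrist(); print(st['t'],st['ee_pos'],st['tool_rot'],st['joint_positions'].round(2))
q=st['tool_rot'];M=R.from_quat(q[[1,2,3,0]]).as_matrix(); print('tool y',M[:,1],'z',M[:,2])
V=s['depth']>0; hsv=cv2.cvtColor(s['img'],cv2.COLOR_BGR2HSV)
o=V&(np.hypot(W[...,0]-540,W[...,1]-25)<50)&(hsv[...,0]>3)&(hsv[...,0]<18)&(hsv[...,1]>150)&(hsv[...,2]>70)&(W[...,2]>90)&(W[...,2]<98)
k,l,ss,c=cv2.connectedComponentsWithStats(o.astype(np.uint8))
for i in range(1,k):
    if ss[i,4]>15: q=W[l==i]; print('catch top',ss[i,4],cv2.minAreaRect(q[:,:2].astype(np.float32)),q.mean(0))
m=V&(W[...,2]>84)&(W[...,2]<97)&(np.hypot(W[...,0]-541,W[...,1]-27)<52)&((hsv[...,0]>18)|(hsv[...,1]<90))
k,l,ss,c=cv2.connectedComponentsWithStats(cv2.morphologyEx(m.astype(np.uint8),cv2.MORPH_OPEN,np.ones((3,3)))); i=1+np.argmax(ss[1:,4]);q=W[l==i]
print('cass',cv2.minAreaRect(q[:,:2].astype(np.float32)),np.median(q[:,2]))
cv2.imwrite('pics/w3.png',s['img'])
E
```

```text
11.0167 [540.21606917  25.2842511  187.1116977 ] [ 9.23037541e-06  9.91721068e-01  1.28410676e-01 -1.43977940e-04] [-0.17  0.4   1.4  -0.    1.34  1.14]
tool y [ 2.54695149e-01 -9.67021396e-01 -1.86686939e-05] z [-2.83201356e-04 -5.52845249e-05 -9.99999958e-01]
catch top 158 ((534.1864624023438, 50.27949905395508), (25.04543685913086, 3.2330687046051025), 13.288656234741211) [534.51605569  50.33661316  93.43685014]
catch top 146 ((546.9412841796875, 0.46874427795410156), (25.067914962768555, 3.4630446434020996), 14.388912200927734) [546.95286072   0.62167899  93.44090126]
cass ((540.4879760742188, 25.432466506958008), (85.88772583007812, 40.10116195678711), 14.607047080993652) 90.13503969065508
```

View pics/w3.png

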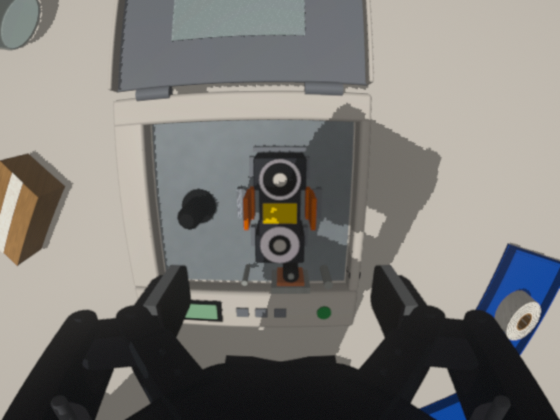

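The roll lies in the tray at (522,322). The spindle is bare at (197,208), and the catches at (249,209) and (311,209) are centred under the gripper. Descending around them.

Request:
apply_moves --pt "0 0 0 0 0 0.06 0.86" --pt "0 0 0 0 0 0.18 0.86" --pt "0 0 0 0 0 0.3 0.86" --pt "0 0 0 0 0 0.42 0.86" --pt "0 0 0 0 0 0.52 0.86" --pt "0 0 0 0 0 0.61 0.86" --pt "0 0 0 0 0 0.7 0.86" --pt "0 0 0 0 0 0.78 0.86" --pt "0 0 0 0 0 0.841 0.86" --pt "0 0 0 0 0 0.841 0.86"

```text
t: 11.9
ee_pos: [539.3, 25.7, 59.0]
tool_rot: [-0.001, 0.992, 0.127, -0.002]
wrist_force: [-0.2, 0.3, -0.6]
width: 73.5
grip_force: 0.0
```

Request:
apply_moves --pt "0 0 0 0 0 0 0.82" --pt "0 0 0 0 0 0 0.78" --pt "0 0 0 0 0 0 0.74" --pt "0 0 0 0 0 0 0.7" --grip_force 30

```text
t: 12.23
ee_pos: [540.6, 25.6, 61.7]
tool_rot: [0.0, 0.992, 0.127, 0.001]
wrist_force: [-0.2, 0.7, -0.6]
width: 59.9
grip_force: 0.0
```

Request:
apply_moves --pt "0 0 0 0 0 0 0.67" --pt "0 0 0 0 0 0 0.64" --pt "0 0 0 0 0 0 0.61" --pt "0 0 0 0 0 0 0.58" --pt "0 0 0 0 0 0 0.55" --pt "0 0 0 0 0 0 0.52" --pt "0 0 0 0 0 0 0.49" --pt "0 0 0 0 0 0 0.4" --pt "0 0 0 0 0 0 0.4" --pt "0 0 0 0 0 0 0.4"

```text
t: 13.07
ee_pos: [540.7, 25.8, 62.7]
tool_rot: [0.0, 0.992, 0.127, 0.001]
wrist_force: [-3.8, 1.4, 15.0]
width: 42.6
grip_force: 29.7
```

Request:
apply_moves --pt "0 0 0 0 0 0 0.3" --pt "0 0 0 0 0 0 0.3" --pt "0 0 0 0 0 0 0.3" --pt "0 0 0 0 0 0 0.3"

```text
t: 13.4
ee_pos: [540.7, 25.7, 62.7]
tool_rot: [0.0, 0.992, 0.127, 0.001]
wrist_force: [-3.8, 0.9, 15.0]
width: 42.5
grip_force: 29.7
```

Request:
apply_moves --pt "0 0 0 0 0 -0.01 0.3" --pt "0 0 0 0 0 -0.02 0.3" --pt "0 0 0 0 0 -0.03 0.3" --pt "0 0 0 0 0 -0.04 0.3" --pt "0 0 0 0 0 -0.04 0.3"

```text
t: 13.82
ee_pos: [540.3, 25.6, 67.1]
tool_rot: [-0.0, 0.992, 0.127, -0.0]
wrist_force: [-0.5, 0.0, -2.2]
width: 42.1
grip_force: 30.7
```

Request:
apply_moves --pt "0 0 0 0 0 -0.015 0.3" --pt "0 0 0 0 0 -0.035 0.3" --pt "0 0 0 0 0 -0.06 0.3" --pt "0 0 0 0 0 -0.09 0.3" --pt "0 0 0 0 0 -0.12 0.3" --pt "0 0 0 0 0 -0.12 0.3"

```text
t: 14.32
ee_pos: [540.8, 25.5, 86.2]
tool_rot: [0.0, 0.992, 0.127, 0.001]
wrist_force: [0.5, 0.2, -1.0]
width: 42.2
grip_force: 30.7
```

Free of the bay with only its own weight on the wrist. Raising it to about 100 mm.

Request:
apply_moves --pt "0 0 0 0 0 -0.04 0.3" --pt "0 0 0 0 0 -0.1 0.3" --pt "0 0 0 0 0 -0.17 0.3" --pt "0 0 0 0 0 -0.24 0.3" --pt "0 0 0 0 0 -0.31 0.3" --pt "0 0 0 0 0 -0.38 0.3" --pt "0 0 0 0 0 -0.44 0.3" --pt "0 0 0 0 0 -0.48 0.3" --pt "0 0 0 0 0 -0.5 0.3" --pt "0 0 0 0 0 -0.5 0.3"

```text
t: 15.15
ee_pos: [540.5, 25.6, 160.7]
tool_rot: [0.0, 0.992, 0.127, 0.0]
wrist_force: [0.1, -0.1, -2.0]
width: 42.6
grip_force: 30.8
```

Request:
apply_moves --pt "0 0 0 0 0 0 0.3" --pt "0 0 0 0 0 0 0.3" --pt "0 0 0 0 0 0 0.3" --pt "0 0 0 0 0 0 0.3" --pt "0 0 0 0 0 0 0.3" --pt "0 0 0 0 0 0 0.3"

```text
t: 15.65
ee_pos: [540.3, 25.6, 159.9]
tool_rot: [-0.0, 0.992, 0.127, -0.0]
wrist_force: [-0.2, 0.1, -0.8]
width: 42.6
grip_force: 30.8
```

```bash
python3 - <<'E'
from h import *
st,s,W=wrist(); print(st['t'],st['ee_pos'],st['width'],st['grip_force'],abs(st['qd']).max())
V=s['depth']>0
m=V&(W[...,2]>180)&(W[...,2]<200)&(np.hypot(W[...,0]-541,W[...,1]-25)<47)
q=W[m]; z=np.median(q[:,2]); q=q[abs(q[:,2]-z)<5]; c=q.mean(0); print('top',len(q),c,np.linalg.svd(q-c,full_matrices=False)[2][2])
s2=manip.snapshot('side')
cv2.imwrite('pics/end.png',np.hstack([cv2.resize(s['img'],(448,336)),cv2.resize(s2['img'][100:350,200:440],(323,336))]))
E
```

```text
15.65 [540.26629781  25.61247309 159.92632769] 42.556327358630526 30.835842490196228 0.0014841785247339365
top 15952 [550.37621503  27.90189219 187.14937108] [0.00980882 0.00325736 0.99994659]
```

View pics/end.png

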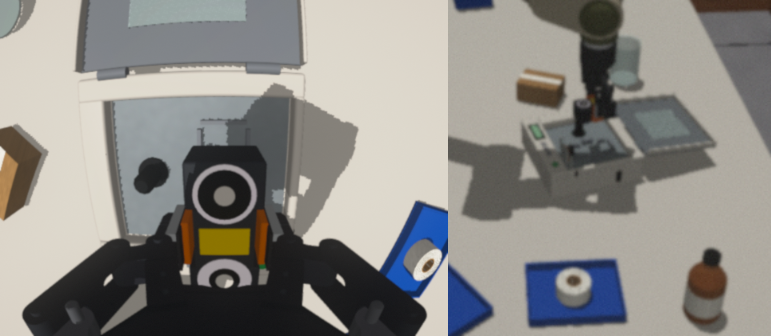

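The cassette hangs level (tilt about 0.01 rad) about 97 mm above its seat, with both catches squeezed. The roll lies flat in the far tray, at (573,287) in the picture. Handing in.

```bash
python3 -c "
from bench import manip
print(manip.finish_job())"
```

```text
the job is handed in; nothing more can be done
None
```

The roll lies flat in the far blue tray, the cassette is held level and still by its squeezed catches about 97 mm above its bay, and the job was handed in at about 16 s; no verdict came back.

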